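Set the sprung tweezers to the strap width

ROBOT

A 6-joint arm with a two-finger parallel gripper is mounted at the origin on the work surface. World frame = base frame: x ahead of the robot, y to its left, z up, the work surface at z = 0. Lengths are in m, angles in rad, forces in N, time in s.
With the tool pointing down it reaches from about 0.35 to 0.85 m from the base axis. Payload 8.1 kg.
Tool frame: the origin (TCP) lies at the very end of the fingers, on their centre line; the grasp point (between the pads) lies 19 mm behind it (robot.pinch_z is the distance from the TCP to the grasp point, in m); x points along the fingers, z is the direction in which the jaws open and shut, and the axes are right-handed (so a half turn about x gives the same grasp; the last joint's range is limited). The gripper opens to 93 mm and grips with 3 to 60 N. Pads are 15 mm wide; open, the fingers measure 128 mm over their backs; the gripper's body (75 mm by 188 mm) begins 65 mm behind the grasp point.
Start: joints at [-1.419, 0.13, 1.488, -0, 1.523, -0.085], TCP at [0.141, -0.583, 0.219] pointing down, gripper open.
Joint ranges: [-2.96, 2.96], [-0.89, 2.26], [0.02, 2.5], [-1.34, 4.48], [0, 2.73], [-2.66, 2.66]. Speed limits (rad/s): [2.39, 2.39, 2.79, 3.14, 3.14, 3.14].

INTERFACE

Orientations are given as a rotation vector (axis times angle).
In Python, from plant import robot, optics, ticket gives the robot as it stands.
- The arm moves only by the tool jog_arm, never from a script. Its argument "targets" is a list of rows, each a list of 7 numbers: the shift along the tool's x, y, z in cm, then the turn, a rotation vector about the tool's x, y, z in degrees, then the closure, from 0 (fully open) to 1 (shut). In form: [[dx, dy, dz, ax, ay, az, grip], ...]. A call has 1 to 5 rows; each row is the pose to reach, as a shift and turn from the pose measured when the call began, along the tool's axes at that moment; what a row does not reach only later rows make up. A row lasts 1/8 s, in which the tool goes at most 62.5 mm and 10.7 degrees, less where a joint would pass 70% of its speed; a pose out of reach is approached as far as the arm can. A call with a gripper value outside its range is refused whole. The fingers move at their own pace and stop on an object; "squeeze" is the grip in N (left out, the last holds). Time passes only in rows, so rows that repeat a pose let the fingers close. It gives the time, the measured TCP pose, the force and the opening at its end, in the units of the state.
- robot.read_state(): the state, without advancing time (a new reading comes with each control period).
- optics.read_camera(name): name is "scene" or "top" or "wrist"; returns a dict with "frame" (420x560x3 uint8, red, green, blue), "vertical_fov" (degrees; the focal length in pixels is half the picture's height over the tangent of half this angle, whatever the lens; pixels are square), "cx", "cy" (the principal point, pixels), "k1" (the pictures are not rectified: a ray, as slopes to the right and down, at radius r is drawn at 1 + k1 r^2 times it, then the intrinsics apply), "R" (3x3) and "t" (3): a world point X has camera coordinates R X + t. Camera axes: x right, y down, z forward; pixel columns grow to the right and rows downward; lengths in m; the calibration is good to about 2 mm. A picture is of the moment at which its call begins. There is no depth.
- ticket.close_job(): hands the job in, once; it reports no verdict.
The state is a dict: "t": time; "q": joint angles; "dq": joint speeds; "joint_torque": joint torques, N m; "tool_pos": TCP position; "orientation": TCP orientation; "force": force on the tool from outside, world axes, zero at the start; "wrist_torque": the same for the moment, N m; "opening": finger opening in m.
Only numpy, scipy, OpenCV 4.12 (cv2) and the standard library are available. Lean on these libraries where they do the work, as an engineer would, in place of code of your own. Each camera call takes 0.05 s, during which the arm holds its last target.

TASK

Pick the sprung tweezers up off their wooden stand by the two blue grip plates and squeeze them until the two red tips are as far apart as the two white lines on the dark gauge block, never letting the tips close right up. Hold them level just above the block (clear of it, within about 2 cm) with one tip over each white line, and keep that gap steady: hold it for two seconds and finish while still holding, not putting them down. Do not push the other things on the bench about.

Things in the scene. Friction and masses are not known exactly. Their poses are not given: they have to be found in the camera images.
- tweezers: Sprung steel tweezers, 179 mm long, about 70 g, balanced 30 mm behind the middle of the plates, level on the stand. This body is the steel bow at the back (x = -119 to -99 mm) joining the legs; the origin is on the centre line between the blue grip plates, at the legs' underside. x points to the tips (at x = 60 mm), y to the left leg, z up. Legs 3 mm thick, 10 mm high (6 from x = 27 mm on), hinged at x = -105, y = +-8 mm; coupled, they close alike and spring open when let go.
- plate_left (a point): Middle of the outer face of the left leg's blue grip plate, 32 mm long, 12 mm high. Across both plates' outer faces: 41 mm untouched; 26 mm when the tips are 16 mm apart (the spacing of the lines): then legs and plates are parallel and the spring pushes each plate out with about 9 N (4 N at first touch). Tip spacing changes by 1.6 mm per 1 mm across the plates.
- plate_right (a point): Middle of the outer face of the right leg's blue grip plate, likewise.
- jaw_left (a joint): Closing angle of the left (+y) leg: 0 fully open (tips 40 mm apart), 0.073 rad with the tips 16 mm apart, 0.112 rad with the tips touching; tip spacing is about 40 mm - 330 mm x angle.
- jaw_right (a joint): Closing angle of the right (-y) leg, the same values.
- tip_left (a point): Centre of the end of the left leg's red tip. The tips are 3 mm wide and 4 mm high and painted red over 9 mm. It lies 5 mm above the underside of the legs. Tip spacings are from tip centre to tip centre.
- tip_right (a point): Centre of the end of the right leg's red tip, likewise.
- stand: Dark wooden stand of the tweezers, fixed, placed anew each time; origin on the table 30 mm below the tweezers' origin, axes as theirs. Spine 16 mm wide, 8 mm high; rear post (x = -119 to -97 mm) 42 mm wide, 30 mm high, with 36 mm high cheeks beside the bow; front cross bar (x = 39 to 49 mm) 70 mm wide, 32 mm high. Free room for fingers beside and below the grip plates.
- gauge: Strap-width gauge: dark steel block, fixed, 44 mm (x) by 70 mm (y) by 40 mm high, origin at the centre of its underside on the table. Two white painted lines on its top run along its x, 30 mm long, 3 mm wide, 16 mm apart from centre to centre (at y = +8 and -8 mm). Its x points roughly away from the robot.
- gauge_mid (a point): Point on the gauge's top face midway between the two white lines (40 mm above the table), axes as the gauge's.
- polish_tin: Bystander: red round tin, 72 mm across, 22 mm high; origin at the centre of its underside.
- thread_spool: Bystander: yellow thread spool standing up, 36 mm across, 40 mm high; origin at the centre of its underside.
- hammer: Bystander: hammer lying on the bench to the left.
- awl: Bystander: wooden-handled awl lying on the bench to the right.
- brush: Bystander: brush lying on the bench to the left, near the robot.
- glue_jar: Bystander: white jar with black lid, 60 mm across, 75 mm high, at the back.
- rubber_heel: Bystander: black rubber shoe heel, about 70 by 60 mm, 18 mm high, at the back.
Things that resemble listed ones, but are neither listed nor needed, are in the scene too. Leave any purple look-alike of the stand alone.

How it is judged:
By the outcome, as a careful person would: the job done as asked, in the order asked, and still so for the second after the job is handed in, while the arm keeps its last pose, push and grip.
It also fails if it takes over 42 s, if anything falls off the work surface, if the arm or the gripper's body presses on something with over 40 N, if the wrist force passes 120 N, or if a joint passes its speed limit or range.

## Working session

There is one attempt and no reset: what is moved stays moved. The work goes in short steps, Python scripts to look and compute and a tool call to move; the robot and the scene stay as the last step left them, time stands still between calls to the robot, and variables do not carry over. Pictures are saved under pics/ and viewed, and the job is handed in when it is done.

Besides the shell and the picture viewer there is one more tool, called after ">>>" by a JSON object that holds its "name" and its "arguments". jog_arm: Moves the arm, as the interface text tells. Its arguments: {"type":"object","properties":{"targets":{"type":"array"},"squeeze":{"type":"number"}},"required":["targets"]}

```bash
mkdir -p pics; ls; cat > h.py <<'E'
import numpy as np, cv2, json, pickle
from plant import robot, optics, ticket
def snap(name,fn):
    c=optics.read_camera(name); pickle.dump(c,open(f'pics/{fn}.pkl','wb'))
    cv2.imwrite(f'pics/{fn}.png',c['frame'][:,:,::-1]); return c
def load(fn): return pickle.load(open(f'pics/{fn}.pkl','rb'))
def K(c):
    f=c['frame'].shape[0]/2/np.tan(np.radians(c['vertical_fov'])/2)
    return np.array([[f,0,c['cx']],[0,f,c['cy']],[0,0,1.]])
def proj(c,X):
    X=np.atleast_2d(X).astype(float)
    return cv2.projectPoints(X,cv2.Rodrigues(np.array(c['R']))[0],np.array(c['t'],float),K(c),np.array([c['k1'],0,0,0.]))[0][:,0]
def ray(c,uv):
    uv=np.atleast_2d(uv).astype(float).reshape(-1,1,2)
    n=cv2.undistortPointsIter(uv,K(c),np.array([c['k1'],0,0,0.]),None,None,(3,100,1e-10))[:,0]
    R=np.array(c['R']);t=np.array(c['t'])
    return -R.T@t, np.c_[n,np.ones(len(n))]@R
def atz(c,uv,z):
    o,d=ray(c,uv); z=np.broadcast_to(z,len(d)); return o+d*((z-o[2])/d[:,2])[:,None]
def crop(fn,u0,v0,u1,v1,s,out):
    im=cv2.imread(f'pics/{fn}.png')[v0:v1,u0:u1]
    cv2.imwrite(f'pics/{out}.png',cv2.resize(im,None,fx=s,fy=s,interpolation=cv2.INTER_CUBIC))
E
python3 - <<'E'
from h import *
for n in ('scene','top','wrist'):
    c=snap(n,n+'0'); print(n,c['vertical_fov'],c['k1'],-np.array(c['R']).T@c['t'])
print(robot.read_state(), robot.pinch_z)
E
```

```text
pics
scene 56.80551632303388 -0.002466336274245595 [ 1.40403625 -0.27881376  0.75971267]
top 56.98744941827646 -0.10871449474262031 [ 0.3784129  -0.00201134  1.08682922]
wrist 70.11569662122518 -0.009425244456510164 [ 0.2095047  -0.56633571  0.38348382]
{'t': 0.15, 'q': array([-1.41941401e+00,  1.31002429e-01,  1.48903099e+00,  2.79422284e-05,
        1.52300462e+00, -8.54155761e-02]), 'dq': array([ 0.00070041, -0.00088135, -0.00353879, -0.00067618, -0.00097143,
        0.00023519]), 'joint_torque': array([ 7.17023667e-07, -5.60475683e+01, -4.92336774e+01,  7.69309304e-02,
        3.05791351e-02, -7.26325675e-05]), 'tool_pos': array([ 0.14071064, -0.58281226,  0.2178186 ]), 'orientation': array([ 1.03400617,  1.31301556, -1.03232247]), 'force': array([ 0.45527951, -0.25624348, -0.08588867]), 'wrist_torque': array([0.04943209, 0.02237597, 0.00358826]), 'opening': 0.09296512561741524} 0.0188
```

View pics/top0.png

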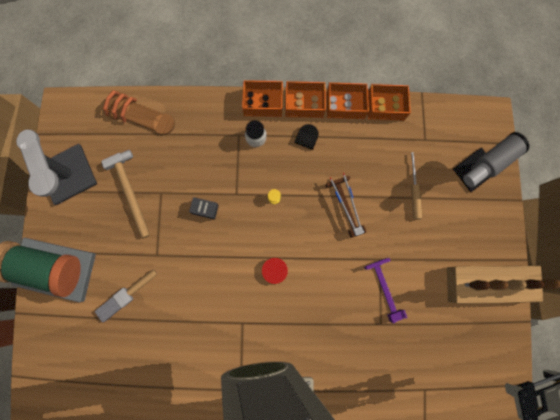

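View pics/scene0.png

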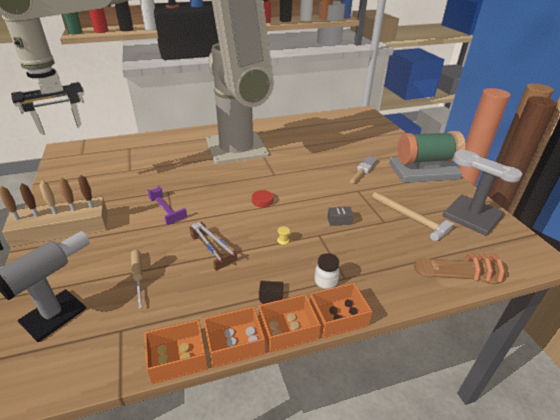

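View pics/wrist0.png

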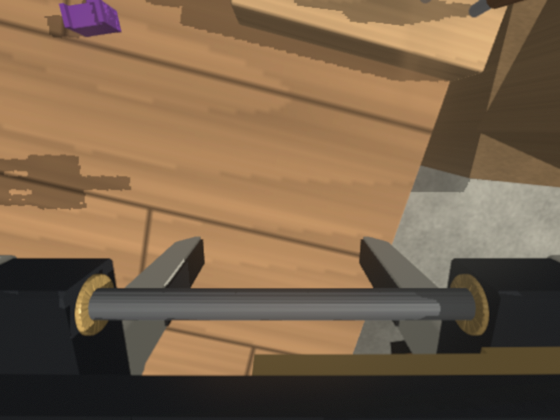

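The top view shows two candidates. The brown stand with steel tweezers and blue plates is at about (345,205). The purple stand at (385,290) is the look-alike and I'll leave it alone. The gauge is at (204,208). I'll enlarge to confirm.

```bash
python3 - <<'E'
from h import *
crop('top0',310,165,380,245,8,'c1'); crop('top0',180,190,230,230,12,'c2'); crop('scene0',180,215,245,275,9,'c3')
E
```

```text
(no output)
```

View pics/c1.png

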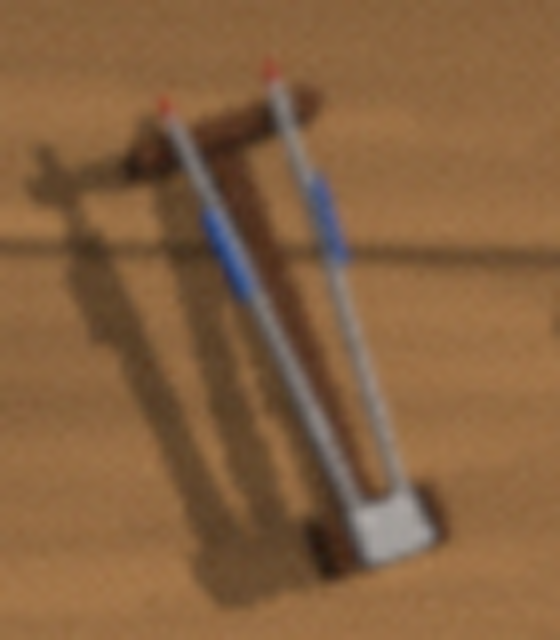

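View pics/c2.png

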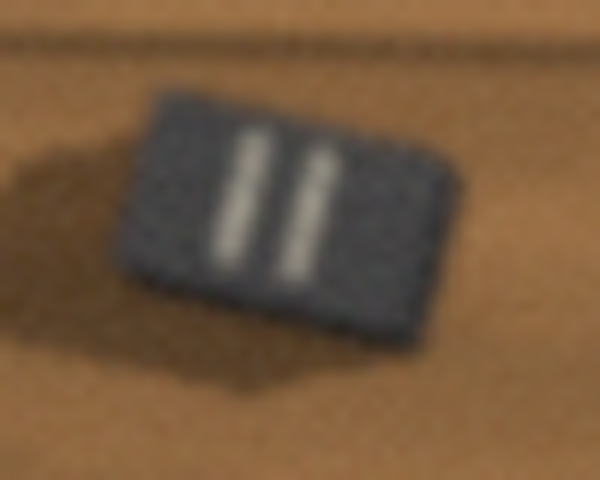

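View pics/c3.png

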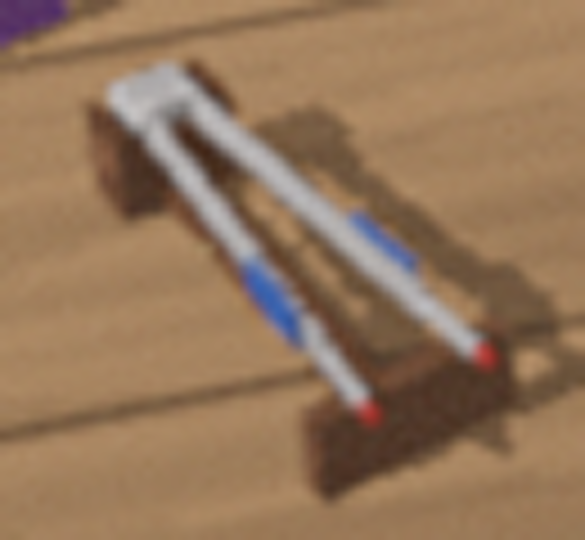

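Confirmed: (345,205) is the brown stand with the steel tweezers, blue plates and red tips. The gauge, with its two white lines, is at about (204,209). Next I'll fit the poses.

```bash
cat > fit.py <<'E'
from h import *
from scipy.optimize import least_squares
def fit(views,x0):
    def T(p,P): 
        c,s=np.cos(p[2]),np.sin(p[2]); P=np.array(P); 
        return np.c_[p[0]+c*P[:,0]-s*P[:,1],p[1]+s*P[:,0]+c*P[:,1],P[:,2]]
    f=lambda p: np.concatenate([(proj(c,T(p,P))-uv).ravel() for c,P,uv in views])
    r=least_squares(f,x0); return r.x,r.fun.reshape(-1,2)
E
python3 - <<'E'
from fit import *
c=load('top0'); s=load('scene0')
m=lambda a,u0,v0,k:(np.array(a)+.5)/k-.5+[u0,v0]
uvT=m([[165,98],[268,63],[229,255],[330,220],[368,565],[440,540]],310,165,8)
PT=np.array([[60,20,35],[60,-20,35],[0,19,41],[0,-19,41],[-119,9.5,40],[-119,-9.5,40]])/1000
for n,k in(('all',[0,1,2,3,4,5]),('tips+plates',[0,1,2,3])):
    p,e=fit([(c,PT[k],uvT[k])],[.45,-.1,.35]); print(n,p,np.degrees(p[2]));print(e.round(1).tolist())
uvS=m([[372,412],[487,355]],180,215,9)
p,e=fit([(s,PT[[1,0]],uvS),(c,PT,uvT)],[.45,-.1,.35]); print('both',p,e.round(1).tolist())
uvG=m([[258,132],[231,262],[327,150],[294,275],[160,95],[460,172],[420,335],[120,265]],180,190,12)
PG=np.array([[15,8,40],[-15,8,40],[15,-8,40],[-15,-8,40],[22,35,40],[22,-35,40],[-22,-35,40],[-22,35,40]])/1000
p,e=fit([(c,PG,uvG)],[.45,.2,-.2]); print('gauge',p,np.degrees(p[2]),e.round(1).tolist())
st=robot.read_state(); print(cv2.Rodrigues(st['orientation'])[0].round(4))
E
```

```text
all [ 0.60744002 -0.1925479   0.35858873] 20.545620684491265
[[-0.3, 0.1], [-0.0, -0.1], [0.1, -0.4], [0.1, -0.4], [1.4, -0.0], [-1.3, 0.8]]
tips+plates [ 0.60673021 -0.19228294  0.34647789] 19.85172085871557
[[-0.1, 0.2], [0.2, 0.2], [-0.0, -0.2], [0.0, -0.1]]
both [ 0.60665009 -0.19224758  0.36438017] [[0.0, 1.1], [0.1, 1.0], [-0.5, 0.4], [-0.2, 0.2], [-0.0, -0.1], [-0.0, -0.2], [1.5, 0.2], [-1.1, 1.0]]
gauge [ 0.56264066  0.19782767 -0.20682909] -11.850434026884702 [[0.7, 0.7], [0.2, 0.3], [0.6, 0.5], [0.5, 0.5], [0.2, -0.8], [-0.5, -1.6], [-1.1, 0.1], [-0.6, 0.3]]
[[-2.000e-04  9.721e-01  2.346e-01]
 [ 1.400e-03  2.346e-01 -9.721e-01]
 [-1.000e+00  2.000e-04 -1.400e-03]]
```

```bash
cat > goto.py <<'E'
from h import *
def rel(pos,yaw,pitch=0):
    """tool x down, y along yaw; pitch: degrees nose-up"""
    st=robot.read_state(); R=cv2.Rodrigues(st['orientation'])[0]; a=np.radians(yaw); b=np.radians(pitch)
    f=np.array([np.cos(a),np.sin(a),0]); dn=np.array([0,0,-1.]); 
    y=np.cos(b)*f-np.sin(b)*dn; x=np.cos(b)*dn+np.sin(b)*f
    Rt=np.c_[x,y,np.cross(x,y)]
    d=R.T@(np.array(pos)-st['tool_pos'])*100
    w=np.degrees(cv2.Rodrigues(R.T@Rt)[0].ravel())
    print('t',round(st['t'],2),'shift cm',d.round(2),'turn deg',w.round(2),'open',st['opening'].round(4),'F',st['force'].round(1))
E
python3 -c "
from goto import *
rel([.607,-.1923,.13],20.5)"
```

```text
Traceback (most recent call last):
  File "goto.py", line 10, in rel
    print('t',round(st['t'],2),'shift cm',d.round(2),'turn deg',w.round(2),'open',st['opening'].round(4),'F',st['force'].round(1))
                                                                                  ^^^^^^^^^^^^^^^^^^^
AttributeError: 'float' object has no attribute 'round'
```

```bash
sed -i "s/st\['opening'\].round(4)/round(st['opening'],4)/" goto.py
python3 -c "
from goto import *
rel([.607,-.1923,.14],20.5)"
```

```text
t 0.15 shift cm [  7.83  54.49 -27.01] turn deg [-6.93 -0.08 -0.01] open 0.093 F [ 0.5 -0.3 -0.1]
```

>>> {"name": "jog_arm", "arguments": {"targets": [[0,54.5,-27,-7,0,0,0.3],[0,54.5,-27,-7,0,0,0.3],[0,54.5,-27,-7,0,0,0.3],[0,54.5,-27,-7,0,0,0.3],[0,54.5,-27,-7,0,0,0.3]]}}

```text
t: 0.78
tool_pos: [0.3815, -0.3809, 0.2183]
orientation: [0.942, 1.359, -0.94]
force: [0.0, 0.2, -0.4]
opening: 0.065
```

```bash
python3 -c "
from goto import *
rel([.607,-.1923,.14],20.5)"
```

```text
t 0.78 shift cm [ 7.85 27.74 -9.73] turn deg [ 0.05 -0.08 -0.02] open 0.065 F [ 0.   0.2 -0.4]
```

>>> {"name": "jog_arm", "arguments": {"targets": [[4,27.7,-9.7,0,0,0,0.3],[6,27.7,-9.7,0,0,0,0.3],[7.8,27.7,-9.7,0,0,0,0.3],[7.8,27.7,-9.7,0,0,0,0.3],[7.8,27.7,-9.7,0,0,0,0.3]]}}

```text
t: 1.4
tool_pos: [0.6079, -0.191, 0.1394]
orientation: [0.942, 1.36, -0.94]
force: [-0.1, -0.5, 0.8]
opening: 0.0653
```

>>> {"name": "jog_arm", "arguments": {"targets": [[0,0,0,0,0,0,0.3],[0,0,0,0,0,0,0.3],[0,0,0,0,0,0,0.3]]}}

```text
t: 1.78
tool_pos: [0.6075, -0.1922, 0.1402]
orientation: [0.942, 1.358, -0.941]
force: [-0.3, 0.2, 0.0]
opening: 0.0654
```

```bash
python3 -c "
from goto import *
rel([.607,-.1923,.14],20.5)
snap('wrist','w1')"
```

```text
t 1.77 shift cm [ 0.02 -0.06 -0.01] turn deg [ 0.01 -0.05 -0.02] open 0.0654 F [-0.3  0.2  0. ]
```

View pics/w1.png

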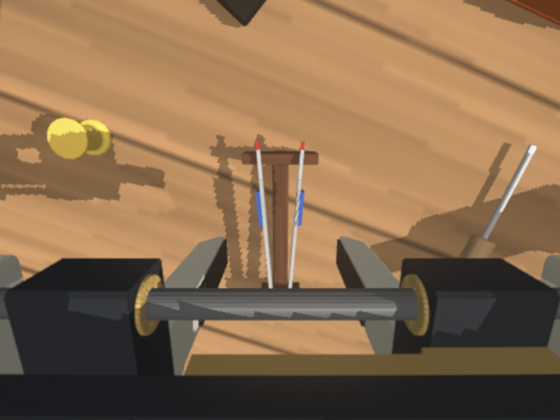

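```bash
python3 - <<'E'
from fit import *
crop('w1',230,125,330,300,4,'c4'); im=cv2.imread('pics/c4.png'); cv2.imwrite('pics/c4.png',cv2.resize(im[:560],None,fx=1.4,fy=1.07) if 0 else im[:520])
E
```

```text
(no output)
```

View pics/c4.png

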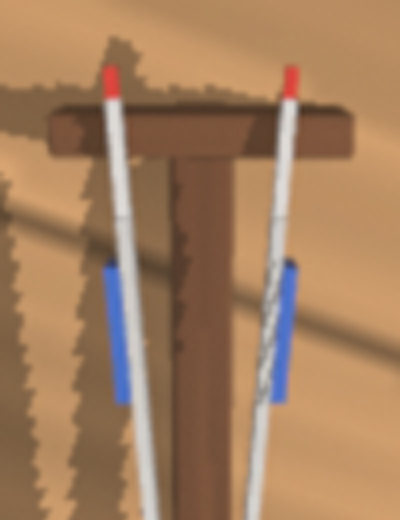

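```bash
python3 - <<'E'
from fit import *
c=load('w1')
uv=(np.array([[110,66],[291,66],[104,266],[117,403],[297,262],[287,403]])+.5)/4-.5+[230,125]
P=np.array([[60,20,37],[60,-20,37],[16,22,41],[-16,19,41],[16,-22,41],[-16,-19,41]])/1000
p,e=fit([(c,P,uv)],[.607,-.192,.358]); print(p,np.degrees(p[2]),e.round(1).tolist())
st=robot.read_state();print(cv2.Rodrigues(st['orientation'])[0].round(4).tolist())
from goto import rel
rel([p[0],p[1],.0165],np.degrees(p[2]))
E
```

```text
[ 0.60729328 -0.19068847  0.36303204] 20.80020351945199 [[-0.3, 0.1], [0.0, -0.2], [-0.1, 0.1], [0.8, -0.4], [0.4, 0.9], [-0.8, -0.6]]
[[0.0003, 0.9367, 0.35], [0.001, 0.35, -0.9367], [-1.0, 0.0006, -0.0008]]
t 1.82 shift cm [12.39  0.02 -0.15] turn deg [-0.31 -0.05 -0.04] open 0.0651 F [-0.9  0.1 -0.3]
```

>>> {"name": "jog_arm", "arguments": {"targets": [[4,-0.3,-0.15,-0.3,0,0,0.3],[8,-0.3,-0.15,-0.3,0,0,0.3],[10.5,-0.3,-0.15,-0.3,0,0,0.3],[12.2,-0.3,-0.15,-0.3,0,0,0.3],[12.4,-0.3,-0.15,-0.3,0,0,0.3]], "squeeze": 20}}

```text
t: 2.45
tool_pos: [0.6034, -0.1922, 0.0157]
orientation: [0.939, 1.361, -0.938]
force: [0.1, -0.1, -0.4]
opening: 0.065
```

```bash
python3 -c "
from goto import *
rel([.6073,-.1907,.0165],20.8)
snap('wrist','w2')"
```

```text
t 2.45 shift cm [-0.08  0.41 -0.  ] turn deg [-0.06 -0.09  0.02] open 0.065 F [ 0.1 -0.1 -0.4]
```

View pics/w2.png

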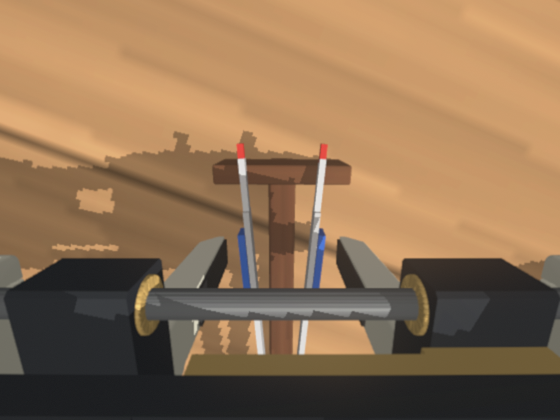

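The fingers straddle the plates symmetrically: tips at (241,145) and (323,145), fingers at x≈225 and 338. I'll close in stages.

>>> {"name": "jog_arm", "arguments": {"targets": [[0,0,0,0,0,0,0.5],[0,0,0,0,0,0,0.55],[0,0,0,0,0,0,0.6],[0,0,0,0,0,0,0.65],[0,0,0,0,0,0,0.65]], "squeeze": 20}}

```text
t: 3.12
tool_pos: [0.605, -0.1924, 0.0175]
orientation: [0.939, 1.358, -0.937]
force: [0.8, 1.7, 6.1]
opening: 0.0335
```

>>> {"name": "jog_arm", "arguments": {"targets": [[0,0,0,0,0,0,0.68],[0,0,0,0,0,0,0.7],[0,0,0,0,0,0,0.7]]}}

```text
t: 3.5
tool_pos: [0.605, -0.1924, 0.0175]
orientation: [0.939, 1.358, -0.937]
force: [-0.2, 1.2, 3.8]
opening: 0.0283
```

```bash
python3 -c "
from goto import *
rel([.6073,-.1907,.0165],20.8)
snap('wrist','w3')"
```

```text
t 3.5 shift cm [ 0.1   0.27 -0.08] turn deg [-0.04  0.02 -0.12] open 0.0283 F [-0.2  1.2  3.8]
```

View pics/w3.png

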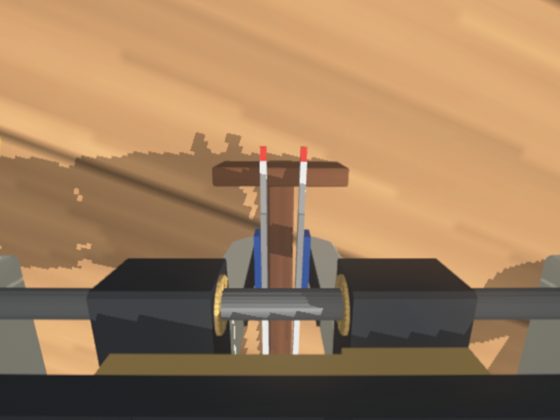

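>>> {"name": "jog_arm", "arguments": {"targets": [[-0.3,0,0,0,0,0,0.71],[-0.7,0,0,0,0,0,0.715],[-1.2,0,0,0,0,0,0.715],[-1.7,0,0,0,0,0,0.715],[-2,0,0,0,0,0,0.715]]}}

```text
t: 4.18
tool_pos: [0.6052, -0.1925, 0.0381]
orientation: [0.939, 1.357, -0.937]
force: [-0.2, -1.0, -0.2]
opening: 0.027
```

```bash
python3 -c "
from goto import *
rel([.6073,-.1907,.0165],20.8)
snap('wrist','w4');snap('scene','s4')
crop('s4',170,170,260,280,5,'s4c')"
```

```text
t 4.17 shift cm [ 2.16  0.25 -0.1 ] turn deg [-0.04  0.04 -0.14] open 0.027 F [-0.2 -1.  -0.2]
```

View pics/w4.png

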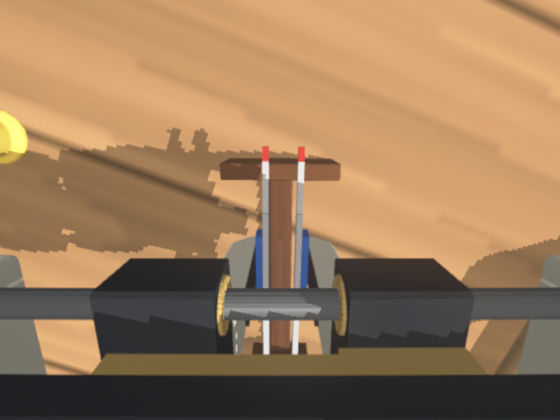

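View pics/s4c.png

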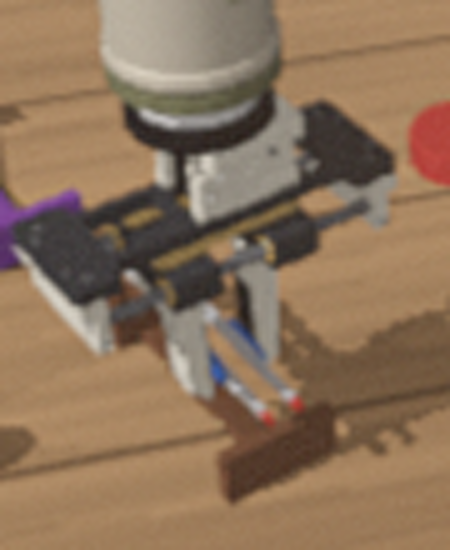

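Lifted cleanly. The tips stayed at the same image row (147), so the tweezers have not tilted. Now I'll raise them and carry them towards the gauge.

>>> {"name": "jog_arm", "arguments": {"targets": [[-2,0,0,0,0,0,0.72],[-4.5,0,0,0,0,0,0.722],[-7,0,0,0,0,0,0.722],[-7.5,0,0,0,0,0,0.722]]}}

```text
t: 4.78
tool_pos: [0.607, -0.1933, 0.1169]
orientation: [0.94, 1.351, -0.935]
force: [0.2, 0.8, -0.4]
opening: 0.026
```

```bash
python3 -c "
from goto import *
rel([.5013,.2108,.11],-12)"
```

```text
t 4.78 shift cm [  0.53   4.44 -41.53] turn deg [32.76  0.14 -0.45] open 0.026 F [ 0.2  0.8 -0.4]
```

>>> {"name": "jog_arm", "arguments": {"targets": [[0,0.2,-2,2,0,0,0.722],[0,0.6,-6,5,0,0,0.722],[0,1.1,-10,8,0,0,0.722],[0,1.5,-14,11,0,0,0.722],[0,2,-18,14,0,0,0.722]]}}

```text
t: 5.4
tool_pos: [0.561, -0.0167, 0.1157]
orientation: [1.125, 1.255, -1.119]
force: [0.2, 0.4, -0.3]
opening: 0.0264
```

>>> {"name": "jog_arm", "arguments": {"targets": [[0,-0.6,-4,3,0,0,0.722],[0,-1.3,-8,6,0,0,0.722],[0,-2,-12,9,0,0,0.722],[0,-2.6,-15,12,0,0,0.722],[0,-3,-17,14,0,0,0.722]]}}

```text
t: 6.02
tool_pos: [0.5105, 0.15, 0.1147]
orientation: [1.305, 1.14, -1.299]
force: [0.5, -0.0, -1.5]
opening: 0.0263
```

```bash
python3 -c "
from goto import *
rel([.5013,.2108,.11],-12)"
```

```text
t 6.03 shift cm [ 0.45 -1.7  -5.91] turn deg [ 4.64  0.04 -0.37] open 0.0263 F [ 0.5 -0.  -1.5]
```

>>> {"name": "jog_arm", "arguments": {"targets": [[0.1,-0.6,-2,2,0,0,0.722],[0.3,-1.2,-4,4,0,0,0.722],[0.4,-1.7,-5.5,4.6,0,0,0.722],[0.4,-1.7,-5.9,4.6,0,-0.2,0.722],[0.4,-1.7,-5.9,4.6,0,-0.4,0.722]]}}

```text
t: 6.65
tool_pos: [0.5012, 0.2105, 0.1103]
orientation: [1.36, 1.104, -1.362]
force: [-0.7, 0.3, -1.2]
opening: 0.0264
```

>>> {"name": "jog_arm", "arguments": {"targets": [[0,0,0,0,0,0,0.722],[0,0,0,0,0,0,0.722],[0,0,0,0,0,0,0.722]]}}

```text
t: 7.02
tool_pos: [0.5013, 0.2102, 0.1104]
orientation: [1.36, 1.103, -1.362]
force: [0.3, 0.1, -0.4]
opening: 0.0261
```

```bash
python3 -c "
from goto import *
rel([.5013,.2108,.11],-12)
snap('wrist','w5');snap('scene','s5')
crop('w5',210,110,360,260,4,'w5c');crop('s5',290,150,390,240,6,'s5c')"
```

```text
t 7.03 shift cm [ 0.04 -0.02 -0.06] turn deg [0.05 0.06 0.05] open 0.0261 F [ 0.3  0.1 -0.4]
```

View pics/w5c.png

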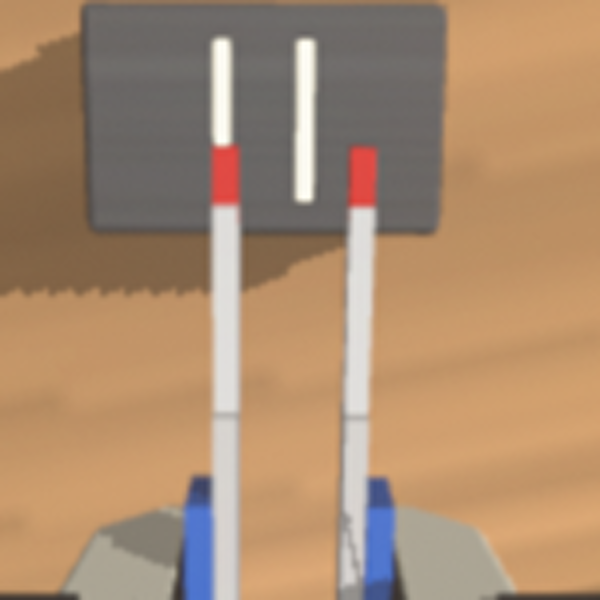

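View pics/s5c.png

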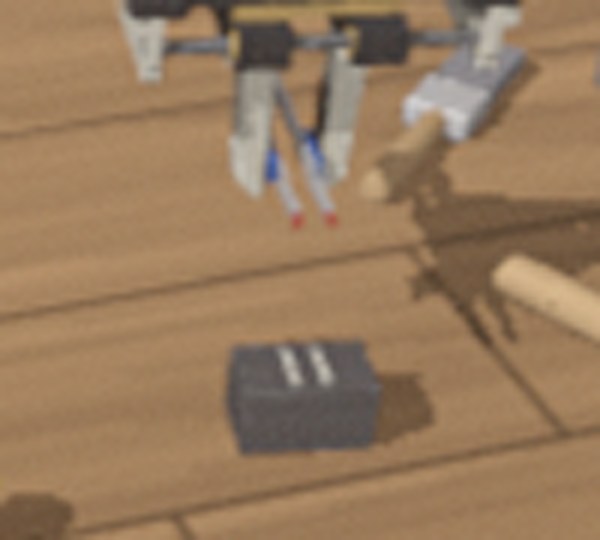

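```bash
cat > an.py <<'E'
from fit import *
def an(fn,uv_tip,uv_line,P_line,zt,uvc=None):
    c=load(fn); st=robot.read_state()
    a=atz(c,uv_tip,zt); print('tips',a.round(4).tolist(),'gap mm',1000*np.linalg.norm(a[0]-a[1]))
    p,e=fit([(c,P_line,uv_line)],[.56,.198,-.2]); print('gauge',p.round(4),np.degrees(p[2]).round(2),e.round(1).tolist())
    ca,sa=np.cos(p[2]),np.sin(p[2]); d=a[:,:2]-p[:2]
    print('tips in gauge frame mm (x,y):',(1000*np.c_[d@[ca,sa],d@[-sa,ca]]).round(1).tolist())
    return a,p
E
python3 - <<'E'
from an import *
m=lambda a:(np.array(a)+.5)/4-.5+[210,110]
L=m([[222,39],[305,39],[305,201],[85,5],[445,8],[437,234],[92,232]])
PL=np.array([[15,8,40],[15,-8,40],[-15,-8,40],[22,35,40],[22,-35,40],[-22,-35,40],[-22,35,40]])/1000
a,p=an('w5',m([[226,147],[364,147]]),L,PL,.1304)
s=load('s5'); q=(np.array([[297,222],[332,220]])+.5)/6-.5+[290,150]
for zt in(.122,.128,.134): print(zt,atz(s,q,zt).round(4).tolist(), atz(load('w5'),m([[226,147],[364,147]]),zt+.002).round(4).tolist())
# plate tops: front outer corners
b=atz(load('w5'),m([[186,503],[393,506]]),.1345);print('plates',b.round(4).tolist(),np.linalg.norm(b[0]-b[1]))
E
```

```text
tips [[0.5641, 0.2046, 0.1304], [0.5607, 0.1885, 0.1304]] gap mm 16.486672558667546
gauge [ 0.5631  0.2018 -0.2143] -12.28 [[0.0, 0.4], [0.4, 0.6], [0.0, -0.1], [-1.7, -1.0], [1.4, -1.1], [1.1, 0.8], [-1.3, 0.8]]
tips in gauge frame mm (x,y): [[0.4, 3.0], [0.5, -13.5]]
0.122 [[0.5497, 0.1931, 0.122], [0.5529, 0.2105, 0.122]] [[0.5638, 0.205, 0.124], [0.5602, 0.1882, 0.124]]
0.128 [[0.5578, 0.1887, 0.128], [0.5609, 0.2059, 0.128]] [[0.5641, 0.2047, 0.13], [0.5606, 0.1885, 0.13]]
0.134 [[0.5658, 0.1843, 0.134], [0.5689, 0.2013, 0.134]] [[0.5643, 0.2043, 0.136], [0.5611, 0.1888, 0.136]]
plates [[0.5225, 0.2189, 0.1345], [0.5168, 0.1936, 0.1345]] 0.025979437406609424
```

>>> {"name": "jog_arm", "arguments": {"targets": [[1,0,-0.2,0,0,0,0.723],[2.5,0,-0.4,0,0,0,0.723],[4,0,-0.5,0,0,0,0.723],[5.2,0,-0.5,0,0,0,0.723],[5.5,0,-0.5,0,0,0,0.723]]}}

```text
t: 7.75
tool_pos: [0.5012, 0.2149, 0.0537]
orientation: [1.358, 1.104, -1.364]
force: [-0.3, 0.8, -0.6]
opening: 0.0263
```

>>> {"name": "jog_arm", "arguments": {"targets": [[0,0,0,0,0,0,0.723],[0,0,0,0,0,0,0.723],[0,0,0,0,0,0,0.723]]}}

```text
t: 8.12
tool_pos: [0.5017, 0.215, 0.0543]
orientation: [1.359, 1.104, -1.363]
force: [0.4, 0.6, 0.5]
opening: 0.026
```

```bash
python3 -c "
from goto import *
rel([.5013,.2108,.11],-12)
snap('wrist','w6');snap('scene','s6')
crop('w6',210,90,360,240,4,'w6c');crop('s6',290,150,390,240,6,'s6c')"
```

```text
t 8.12 shift cm [-5.57  0.04  0.43] turn deg [0.06 0.1  0.12] open 0.026 F [0.4 0.6 0.5]
```

View pics/w6c.png

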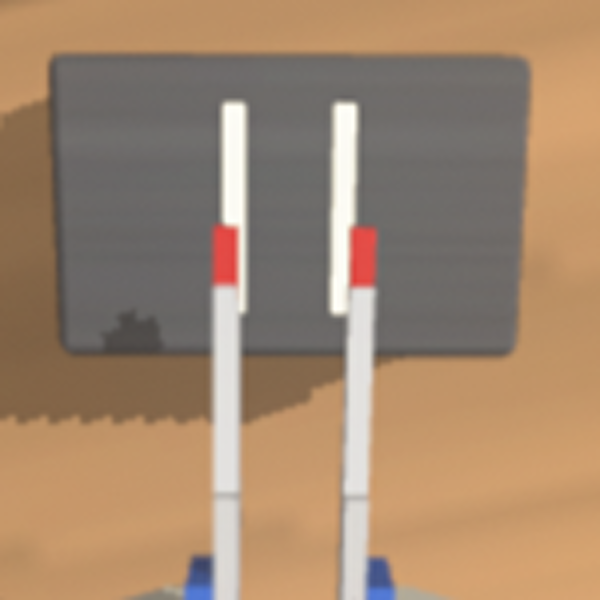

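View pics/s6c.png

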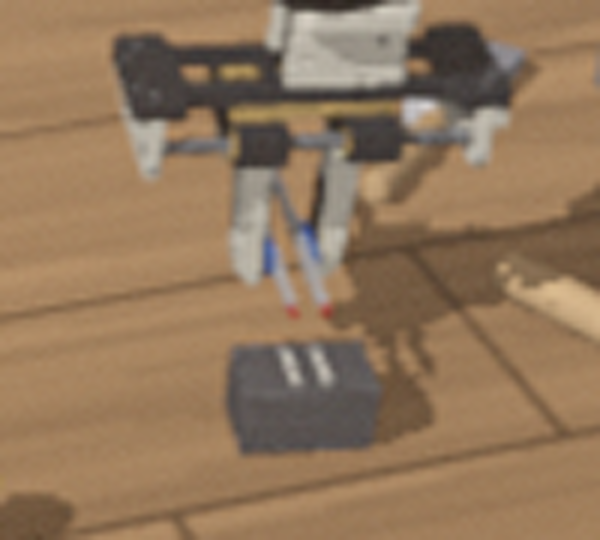

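```bash
python3 - <<'E'
from an import *
m=lambda a:(np.array(a)+.5)/4-.5+[210,90]
L=m([[234,102],[345,102],[340,315],[52,57],[529,60],[515,354],[65,353]])
PL=np.array([[15,8,40],[15,-8,40],[-15,-8,40],[22,35,40],[22,-35,40],[-22,-35,40],[-22,35,40]])/1000
T=m([[225.5,228],[363.5,228]])
a,p=an('w6',T,L,PL,.074)
c=load('w6');b=atz(c,m([[234,102],[345,102],[340,315]]),.04);print(b,np.linalg.norm(b[0]-b[1]),np.linalg.norm(b[2]-b[1]))
s=load('s6'); q=(np.array([[293,314],[327,312]])+.5)/6-.5+[290,150]
for zt in(.064,.068,.072,.076): print(zt,atz(s,q,zt).round(4).tolist(), atz(c,T,zt+.002).round(4).tolist())
E
```

```text
tips [[0.5643, 0.2096, 0.074], [0.5609, 0.1934, 0.074]] gap mm 16.516707696447458
gauge [ 0.5632  0.2018 -0.212 ] -12.15 [[0.1, 0.5], [0.2, 0.6], [0.6, -0.5], [-1.9, -1.3], [1.7, -1.5], [1.1, 1.4], [-1.7, 1.3]]
tips in gauge frame mm (x,y): [[-0.5, 7.8], [-0.5, -8.7]]
[[0.57982993 0.20649273 0.04      ]
 [0.57653617 0.19087215 0.04      ]
 [0.54662427 0.19756805 0.04      ]] 0.01596406743386673 0.030652196922839586
0.064 [[0.5485, 0.1986, 0.064], [0.5518, 0.216, 0.064]] [[0.5639, 0.21, 0.066], [0.5604, 0.193, 0.066]]
0.068 [[0.5534, 0.1959, 0.068], [0.5567, 0.2131, 0.068]] [[0.5641, 0.2098, 0.07], [0.5606, 0.1932, 0.07]]
0.072 [[0.5583, 0.1931, 0.072], [0.5616, 0.2103, 0.072]] [[0.5643, 0.2096, 0.074], [0.5609, 0.1934, 0.074]]
0.076 [[0.5633, 0.1904, 0.076], [0.5665, 0.2075, 0.076]] [[0.5645, 0.2093, 0.078], [0.5612, 0.1936, 0.078]]
```

>>> {"name": "jog_arm", "arguments": {"targets": [[0.5,0,-0.05,0,0,0,0.724],[1.1,0,-0.05,0,0,0,0.724],[1.7,0,-0.05,0,0,0,0.724],[2,0,-0.05,0,0,0,0.724],[2,0,-0.05,0,0,0,0.724]]}}

```text
t: 8.85
tool_pos: [0.5013, 0.2153, 0.0337]
orientation: [1.358, 1.104, -1.364]
force: [-1.0, -0.9, -1.0]
opening: 0.0259
```

>>> {"name": "jog_arm", "arguments": {"targets": [[0,0,0,0,0,0,0.724],[0,0,0,0,0,0,0.724],[0,0,0,0,0,0,0.724]]}}

```text
t: 9.22
tool_pos: [0.5014, 0.2154, 0.0338]
orientation: [1.358, 1.104, -1.364]
force: [0.5, -0.1, 0.0]
opening: 0.0262
```

```bash
python3 -c "
from goto import *
rel([.5013,.2108,.11],-12)
snap('wrist','w7');snap('scene','s7')
crop('w7',210,90,360,240,4,'w7c');crop('s7',290,150,390,240,8,'s7c')"
```

```text
t 9.22 shift cm [-7.62  0.06  0.46] turn deg [0.06 0.12 0.16] open 0.0262 F [ 0.5 -0.1  0. ]
```

View pics/w7c.png

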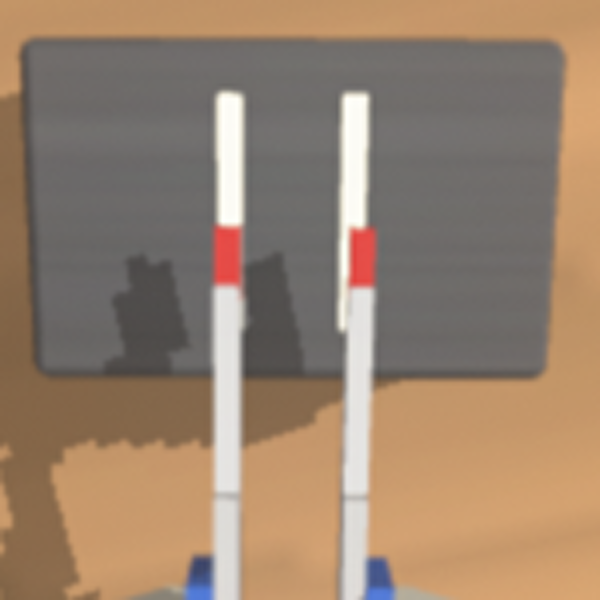

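View pics/s7c.png

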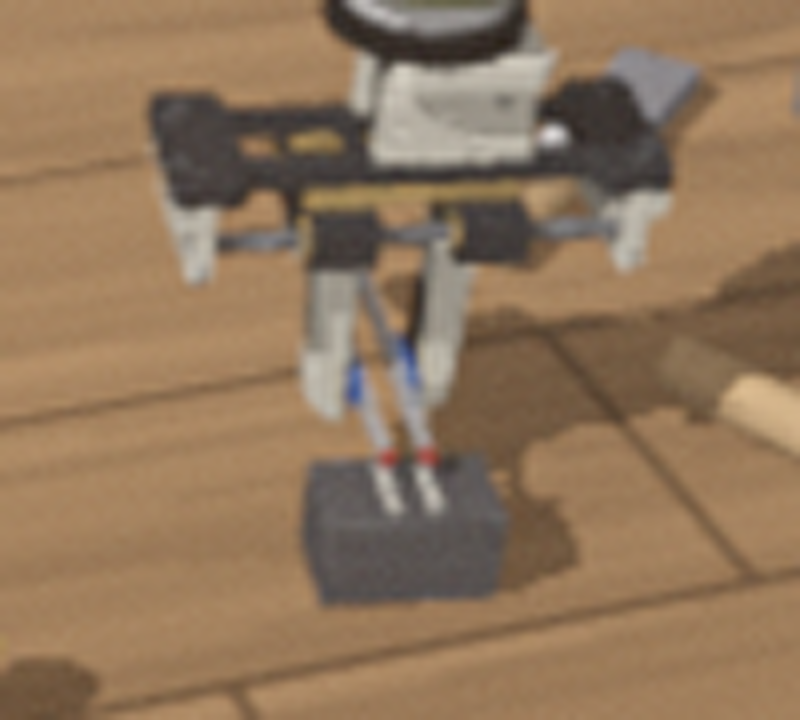

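```bash
python3 - <<'E'
from an import *
m=lambda a:(np.array(a)+.5)/4-.5+[210,90]
L=m([[230,92],[355.5,92],[23,40],[565,42],[548,378],[37,375]])
PL=np.array([[15,8,40],[15,-8,40],[22,35,40],[22,-35,40],[-22,-35,40],[-22,35,40]])/1000
T=m([[228,229],[363,229]])
for z in (.0535,.056):a,p=an('w7',T,L,PL,z)
c=load('w7'); P=lambda x,y:[p[0]+np.cos(p[2])*x-np.sin(p[2])*y,p[1]+np.sin(p[2])*x+np.cos(p[2])*y,.04]
b=atz(c,m([[230,92],[355.5,92]]),.04);print(b,np.linalg.norm(b[0]-b[1])); 
for dz in (0,.01,.012,.014,.016): print(((proj(c,[np.array(P(0,8))+[0,0,dz],np.array(P(0,-8))+[0,0,dz]])-[210,90]+.5)*4-.5).round(1).tolist())
s=load('s7'); q=(np.array([[389,461],[429,459]])+.5)/8-.5+[290,150]
for zt in(.048,.052,.056,.06): print(zt,atz(s,q,zt).round(4).tolist())
E
```

```text
tips [[0.5639, 0.2097, 0.0535], [0.5606, 0.1938, 0.0535]] gap mm 16.16514459527217
gauge [ 0.5633  0.2017 -0.2116] -12.12 [[0.2, 0.4], [0.2, 0.6], [-1.9, -1.3], [1.7, -1.2], [0.7, 0.9], [-1.0, 1.2]]
tips in gauge frame mm (x,y): [[-1.1, 7.9], [-1.0, -8.3]]
tips [[0.564, 0.2095, 0.056], [0.5608, 0.194, 0.056]] gap mm 15.888214779205157
gauge [ 0.5633  0.2017 -0.2116] -12.12 [[0.2, 0.4], [0.2, 0.6], [-1.9, -1.3], [1.7, -1.2], [0.7, 0.9], [-1.0, 1.2]]
tips in gauge frame mm (x,y): [[-0.9, 7.8], [-0.9, -8.1]]
[[0.5798983  0.20644524 0.04      ]
 [0.57660548 0.19082502 0.04      ]] 0.015963520470703627
[[2482369.7, 18350.1], [-923578.2, 1579.4]]
[[3135403.7, 22043.7], [-1095504.8, 1432.4]]
[[3292378.5, 22911.6], [-1134767.9, 1393.7]]
[[3459873.9, 23830.4], [-1175880.9, 1351.3]]
[[3638783.9, 24803.8], [-1218953.4, 1304.9]]
0.048 [[0.5538, 0.1973, 0.048], [0.557, 0.2126, 0.048]]
0.052 [[0.5586, 0.1947, 0.052], [0.5617, 0.2099, 0.052]]
0.056 [[0.5634, 0.192, 0.056], [0.5665, 0.2071, 0.056]]
0.06 [[0.5682, 0.1893, 0.06], [0.5712, 0.2043, 0.06]]
```

The tips sit over both lines: offsets in the gauge frame are +7.9 and −8.2 mm, the gap is about 16.0 mm, and the tip bottoms are about 10–12 mm above the block. I'll hold for two seconds and more.

>>> {"name": "jog_arm", "arguments": {"targets": [[0,0,0,0,0,0,0.724],[0,0,0,0,0,0,0.724],[0,0,0,0,0,0,0.724],[0,0,0,0,0,0,0.724],[0,0,0,0,0,0,0.724]]}}

```text
t: 9.95
tool_pos: [0.5013, 0.2154, 0.0338]
orientation: [1.358, 1.104, -1.364]
force: [-0.7, 0.1, 0.0]
opening: 0.0257
```

>>> {"name": "jog_arm", "arguments": {"targets": [[0,0,0,0,0,0,0.724],[0,0,0,0,0,0,0.724],[0,0,0,0,0,0,0.724],[0,0,0,0,0,0,0.724],[0,0,0,0,0,0,0.724]]}}

```text
t: 10.58
tool_pos: [0.5014, 0.2153, 0.0338]
orientation: [1.358, 1.104, -1.364]
force: [-0.5, 0.0, -0.2]
opening: 0.0261
```

>>> {"name": "jog_arm", "arguments": {"targets": [[0,0,0,0,0,0,0.724],[0,0,0,0,0,0,0.724],[0,0,0,0,0,0,0.724],[0,0,0,0,0,0,0.724],[0,0,0,0,0,0,0.724]]}}

```text
t: 11.2
tool_pos: [0.5014, 0.2153, 0.0338]
orientation: [1.358, 1.104, -1.364]
force: [0.8, -0.2, -0.3]
opening: 0.026
```

>>> {"name": "jog_arm", "arguments": {"targets": [[0,0,0,0,0,0,0.724],[0,0,0,0,0,0,0.724],[0,0,0,0,0,0,0.724],[0,0,0,0,0,0,0.724],[0,0,0,0,0,0,0.724]]}}

```text
t: 11.82
tool_pos: [0.5014, 0.2153, 0.0338]
orientation: [1.358, 1.104, -1.364]
force: [-0.6, 1.1, -1.0]
opening: 0.0263
```

```bash
python3 -c "
from goto import *
rel([.5013,.2108,.11],-12)
snap('wrist','w8');snap('top','t8')
crop('w8',210,90,360,240,4,'w8c')"
```

```text
t 11.82 shift cm [-7.62  0.07  0.46] turn deg [0.06 0.13 0.16] open 0.0263 F [-0.6  1.1 -1. ]
```

View pics/w8c.png

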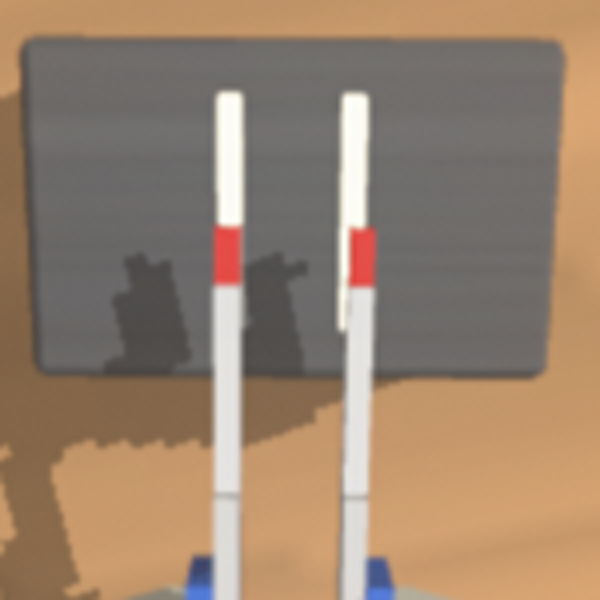

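View pics/t8.png

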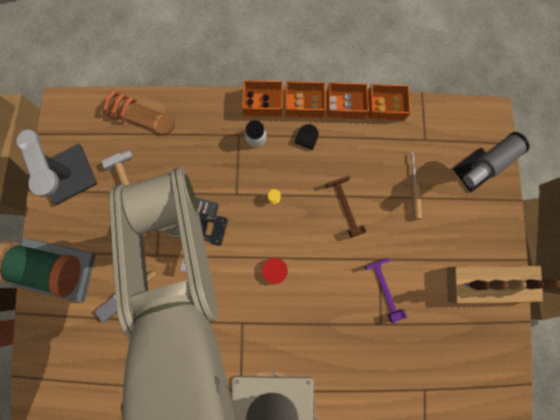

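```bash
python3 -c "
from h import *
print(ticket.close_job())"
```

```text
the job is handed in; nothing more can be done
None
```

I lifted the tweezers off the brown stand by the blue plates, squeezed them to about 26 mm across the plates, and held them over the gauge. I handed the job in at about 12 s with the arm still holding, after 2.5 s of holding still. The tips were never close to touching.

What the last checks showed:
- **Gap:** the tips were about 16.0 mm apart (15.9–16.2 mm, depending on the height assumed). The opening reading wandered between 25.7 and 26.3 mm, but the picture after the hold matched the one before it.
- **Position over the lines:** just before the hold, the tips were at about +7.9 and −8.2 mm, against the lines at ±8 mm. They were about 1 mm short of the middle along the lines.
- **Height:** the tip bottoms were about 10–12 mm above the block, and the force readings stayed near zero.
- **Other objects:** the bystanders I could see in the top view were where they started. The arm hid most of the brush and hammer, so I could not fully check those two.

Two measurements disagreed:
- **Gauge position:** the top camera put the gauge about 4 mm to one side of where the wrist camera did. I used the wrist camera because it sees the tips and the lines together.
- **Tip height:** the scene camera put the tips about 2.5 mm higher than the arm's position suggests. The same camera was off by about the same amount while the tweezers sat on the stand, so I took it as camera error and the tweezers as level. I did not check the level any other way.

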